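# Shift the sausage filler from second to third gear

### The job

The gearstick of the sausage filler stands in second, the near left slot of its H-shaped gate as seen from the robot. With the fingertips, without gripping the knob, push it gently out of second, across to the right, and then forward, away from the robot, until it is fully home in third, the far right slot; do not let it drop into fourth (near right) on the way. Leave the jar, the spare nozzle and the mug standing where they are, and finish with the hand clear of everything.

Things in the scene. Friction and masses are not known exactly. Their poses are not given: they have to be found in the camera images.
- filler: Bench sausage filler, fixed. Origin on the table under its gear unit's centre; +x forward, away from the operator, +y left, z up. Gear unit: grey block 130 x 150 x 92 mm (x, y, z), flanges 12 mm high out to y = +-98 mm, and a raised collar with the steel gate plate on top. Behind it a steel barrel up to 106 mm across, axis 55 mm high, to x = 255 mm, then a white nozzle to 365 mm.
- gate (a point): Centre of the gate plate's upper face (110 x 110 mm), 123 mm above the table; axes as the filler's. Its H-shaped slot is 16 mm wide: two lanes along x at y = +20 and -20 mm, 60 mm long, joined at x = 0 by one crosswise channel. First gear is the far left lane end (+x, +y), second near left (-x, +y), third far right (+x, -y), fourth near right (-x, -y).
- knob (a point): Middle of the gearstick's black pear-shaped knob, 40 mm across here; it ends 30 mm below and 23 mm above. The 9 mm steel stick pivots 40 mm above the table under the gate's centre, 160 mm from this point, so the point is 200 mm high upright, about 190 mm at the slot ends. From the gate's centre: y about +39 mm in the left lane, -39 mm in the right; x = +-46 mm at the slot ends.
- gear_across (a joint): Sideways tilt of the gearstick, rad: 0 upright, positive to the right (filler's -y). Stops at +-0.285; about -0.245 in the middle of the left lane, +0.245 in the right one. It stays where it is left (stiff friction, no spring); about 2 to 3 N on the knob moves it.
- gear_along (a joint): Forward tilt of the gearstick, rad: 0 in the crosswise channel, positive forward (filler's +x). Rubber-buffered stops at -0.295 (home in second) and +0.295 (home in third). It can cross only within about 0.05 of 0; rounded corners guide it in. Stays where it is left (stiff friction, no spring or click); 2 to 4 N on the knob moves it.
- spice_jar: Amber glass jar, 64 mm across, 95 mm tall, standing loose on the table on the left of the filler, to be left alone. Origin at the centre of its underside, z up.
- spare_nozzle: White plastic spare filling nozzle standing on its 60 mm flange, 120 mm tall, loose on the right of the filler, to be left alone. Origin at the centre of its underside, z up.
- steel_mug: Open steel cup, 72 mm across, 75 mm tall, loose at the near right of the filler, to be left alone. Origin at the centre of its underside, z up.

How it is judged:
By the outcome, as a careful person would: the job done as asked, in the order asked, and still so for the second after the job is handed in, with the robot touching nothing.
It also fails if it takes over 64 s, if anything falls off the work surface, if the arm or the gripper's body presses on something with over 40 N, if the wrist force passes 120 N, or if a joint passes its speed limit or range.

### The arm

A 7-joint arm with a two-finger parallel gripper is mounted at the origin on the work surface. World frame = base frame: x ahead of the robot, y to its left, z up, the work surface at z = 0. Lengths are in mm, angles in rad, forces in N, time in s.
With the tool pointing down it reaches from about 425 to 1025 mm from the base axis. Payload 9.4 kg.
Tool frame: the origin (TCP) lies at the very end of the fingers, on their centre line; the grasp point (between the pads) lies 19 mm behind it (env.tcp_to_grasp is the distance from the TCP to the grasp point, in mm); z points along the fingers, y is the line along which they close (so a half turn about z gives the same grasp; the last joint's range is limited). The gripper opens to 93 mm and grips with 3 to 60 N. Pads are 15 mm wide; open, the fingers measure 128 mm over their backs; the gripper's body (75 mm by 188 mm) begins 65 mm behind the grasp point.
Start: joints at [1.102, 0.599, -0.003, 1.599, 0.002, 0.943, -0.08], TCP at [276.833, -670.065, 218.618] pointing down, gripper open.
Joint ranges: [-2.57, 2.57], [-0.35, 1.97], [-1.29, 1.29], [0.11, 2.56], [-1.05, 4.19], [0.11, 1.86], [-2.63, 2.63]. Speed limits (rad/s): [2.22, 2.22, 3.01, 3.01, 3.14, 3.14, 3.14].

### API

Orientations are given as [roll, pitch, yaw] about the fixed x, y, z axes, in that order (R = Rz(yaw) Ry(pitch) Rx(roll)).
In Python, from rig import env, viewer, close_job gives the robot as it stands. The module is installed in compiled form; this text tells all that it offers.
- The arm moves only by the tool servo_tool, never from a script. Its argument "targets" is a list that holds one entry, the list of rows, each a list of 7 numbers: the shift along the world's x, y, z in mm, then the turn, a rotation vector about the world's x, y, z in rad, then the finger opening in mm, from 0 to 93. In form: [[[tx, ty, tz, rx, ry, rz, claw], ...]]. A call has 1 to 10 rows; each row shifts and turns the commanded pose from where the row before left it; what a row does not reach is not made up. A row lasts 1/12 s, in which the tool goes at most 41.7 mm and 7.16 degrees, less where a joint would pass 70% of its speed; a pose out of reach is approached as far as the arm can. A call is refused whole if a number of a shift passes 41.7 or a number of a turn 0.125, either way. A call with a gripper value outside its range is refused whole. The fingers move at their own pace and stop on an object; "grip_force" is the grip in N (left out, the last holds). Time passes only in rows, so rows that do not move let the fingers close. It gives the time, the measured TCP pose, the force, the opening and the grip force at its end, in the units of the state.
- env.observe(): the state, without advancing time (a new reading comes with each control period).
- viewer.grab_frame(name): name is "scene" or "top" or "wrist"; returns the picture (400x640x3 uint8, red, green, blue); there is no depth.
- viewer.get_calibration(name): a dict with "fovy" (degrees; the focal length in pixels is half the picture's height over the tangent of half this angle, whatever the lens; pixels are square), "cx", "cy" (the principal point, pixels), "world_from_camera" (4x4, takes a point from camera to world coordinates); the wrist camera has in their place "mount" (4x4, takes a point from camera to tool coordinates, whose origin is the TCP and whose axes are the flange's). Camera axes: x right, y down, z forward; pixel columns grow to the right and rows downward; lengths in mm; the calibration is good to about 2 mm. A picture is of the moment at which its call begins: read the wrist's pose just before it. get_calibration takes no time and is no camera call.
- close_job(): hands the job in; it is judged then, once.
Trained networks look in the newest picture that a camera, given by its name, has taken for a name from the list of things; names that differ only in an ending like _2 or _b are one class to them, and where a whole thing is asked for, a point or a joint stands for the part that bears it (a point fixed in the world has none). Each returns a list of dicts, best first, with "p" (0 to 1); they miss things now and then, are a little off and sometimes report something else, mostly with a low value. They report only what shows in the picture. A call takes as long as a camera call.
- viewer.search_frame(camera, target): "position" ([x, y, z] in mm, in world coordinates, good to about 4 mm: the middle of the surface that is visible of it).
The state is a dict: "time": time; "joint_positions": joint angles; "qd": joint speeds; "joint_torque": joint torques, N m; "tcp_pos": TCP position; "orientation": TCP orientation; "wrist_force": force on the tool from outside, world axes, zero at the start; "torque": the same for the moment, N m; "gripper_width": finger opening in mm; "finger_force": force on a finger pad.
Only numpy, scipy, OpenCV 4.12 (cv2) and the standard library are available. Lean on these libraries where they do the work, as an engineer would, in place of code of your own. Each camera call takes 0.05 s, during which the arm holds its last target. There are 200 camera calls.

## Working session

There is one attempt and no reset: what is moved stays moved. The work goes in short steps, Python scripts to look and compute and a tool call to move; the robot and the scene stay as the last step left them, time stands still between calls to the robot, and variables do not carry over. Pictures are saved under pics/ and viewed, at most 10 in all, crops included, and the job is handed in when it is done.

Besides the shell and the picture viewer there is one more tool, called after "Request:" by a JSON object that holds its "op" and its "data". servo_tool: Moves the arm, as the interface text tells. Its arguments: {"type":"object","properties":{"targets":{"type":"array","items":{"type":"array","items":{"type":"array","items":{"type":"number"}}}},"grip_force":{"type":"number"}},"required":["targets"]}

```bash
mkdir -p pics
python3 - <<'E'
from rig import env, viewer
import cv2
s=env.observe(); print(s['time'],s['tcp_pos'],s['orientation'],s['gripper_width'])
for c in ['scene','top']:
    im=viewer.grab_frame(c); cv2.imwrite(f'pics/{c}0.png',im[:,:,::-1])
    for t in ['filler','gate','knob','spice_jar','spare_nozzle','steel_mug']:
        try: print(c,t,[(([round(v) for v in d['position']]),round(d['p'],2)) for d in viewer.search_frame(c,t)[:2]])
        except Exception as e: print(c,t,e)
    k=viewer.get_calibration(c); print(k['fovy'],k['cx'],k['cy'],k['world_from_camera'])
E
```

```text
0.0 [ 276.64556472 -669.60998861  217.75145195] [-3.14001496e+00  1.47670609e-04  3.91871809e-01] 93.18098605250243
scene filler [([585, -73, 95], 0.6), ([434, -271, 44], 0.57)]
scene gate [([592, -75, 94], 0.58), ([481, -47, 195], 0.54)]
scene knob [([487, -48, 195], 0.68)]
scene spice_jar [([570, 103, 77], 0.62)]
scene spare_nozzle [([648, -237, 32], 0.87)]
scene steel_mug [([435, -268, 46], 0.77), ([593, -70, 93], 0.69)]
51.04230176580347 320.5668661030385 205.2951986136751 [[ 4.03816248e-01  7.90385471e-01 -4.60676942e-01  9.65439099e+02]
 [ 9.14751808e-01 -3.41850960e-01  2.15330098e-01 -1.54849011e+02]
 [ 1.27109262e-02 -5.08358858e-01 -8.61051511e-01  8.88638365e+02]
 [ 0.00000000e+00  0.00000000e+00  0.00000000e+00  1.00000000e+00]]
top filler [([564, -56, 92], 0.85)]
top gate [([564, -62, 95], 0.69), ([634, -234, 29], 0.67)]
top knob []
top spice_jar [([550, 108, 94], 0.56)]
top spare_nozzle [([634, -232, 30], 0.77)]
top steel_mug [([446, -282, 38], 0.68)]
46.11814033784097 309.00471597212544 191.86859021761495 [[ 1.99208898e-06 -9.91981476e-01  1.26383347e-01  4.52163426e+02]
 [-9.99999508e-01  1.23432022e-04  9.84578830e-04  5.40234858e+01]
 [-9.92283713e-04 -1.26383286e-01 -9.91980988e-01  1.05828704e+03]
 [ 0.00000000e+00  0.00000000e+00  0.00000000e+00  1.00000000e+00]]
```

View pics/top0.png

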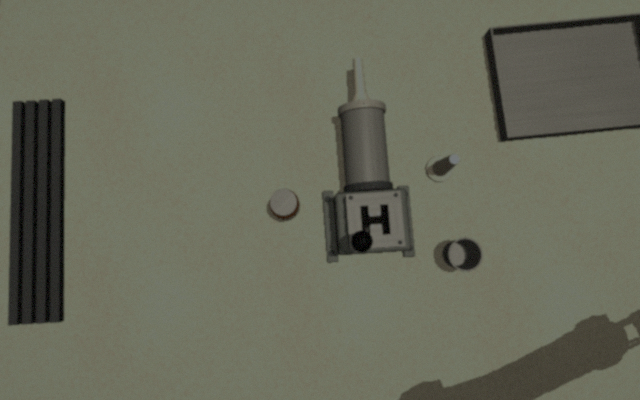

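View pics/scene0.png

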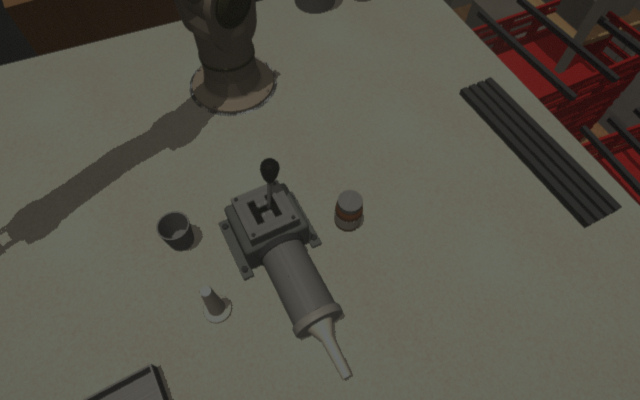

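```bash
cat > h.py <<'E'
import numpy as np
from rig import env, viewer
def pix2w(c,u,v,z):
    k=viewer.get_calibration(c); f=200/np.tan(np.radians(k['fovy']/2)); T=np.array(k['world_from_camera'])
    d=T[:3,:3]@np.array([(u-k['cx'])/f,(v-k['cy'])/f,1]); o=T[:3,3]
    return o+d*(z-o[2])/d[2]
def w2pix(c,p):
    k=viewer.get_calibration(c); f=200/np.tan(np.radians(k['fovy']/2)); T=np.linalg.inv(k['world_from_camera'])
    q=T[:3,:3]@np.array(p)+T[:3,3]; return k['cx']+f*q[0]/q[2],k['cy']+f*q[1]/q[2]
E
python3 - <<'E'
import cv2,numpy as np
a=cv2.imread('pics/top0.png')[175:275,315:425]; b=cv2.imread('pics/scene0.png')[150:290,210:330]
a=cv2.resize(a,None,fx=5,fy=5,interpolation=2)
cv2.imwrite('pics/topc.png',cv2.convertScaleAbs(a,alpha=1.6))
b=cv2.resize(b,None,fx=4,fy=4,interpolation=2)
cv2.imwrite('pics/scenec.png',cv2.convertScaleAbs(b,alpha=1.6))
E
```

```text
(no output)
```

View pics/topc.png

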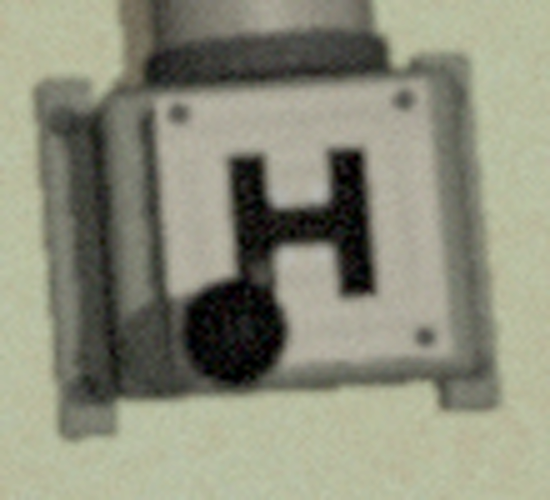

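View pics/scenec.png

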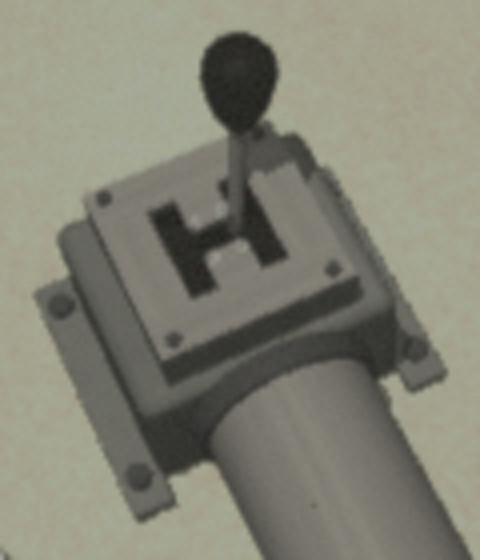

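Run:
```python
from h import *
P=lambda u,v,z: pix2w('top',315+(u+.5)/5-.5,175+(v+.5)/5-.5,z)
S=lambda u,v,z: pix2w('scene',210+(u+.5)/4-.5,150+(v+.5)/4-.5,z)
a,b,c=P(179,113,123),P(404,99,123),P(425,337,123)
print('screws',a,b,c,'ctr',(a+c)/2,'H',P(303,225,123))
print('yaw', np.arctan2(*( (b-c)[[1,0]])), np.arctan2(-(b-a)[0]*-1,-(b-a)[1]))
d,e,f=S(105,199,123),S(174,341,123),S(333,268,123)
print('scene',d,e,f,(d+f)/2, np.arctan2((e-d)[1],(e-d)[0]))
print('knob top',P(235,332,192),'scene',S(239,85,190))
g=(a+c)/2
yaw=np.arctan2(*( (b-c)[[1,0]])); ux=np.array([np.cos(yaw),np.sin(yaw)]); uy=np.array([-ux[1],ux[0]])
print('pred knob', g[:2]-46*ux+39*uy)
print('mug',pix2w('top',458,254,75),'noz',pix2w('top',436,171,0), 'jar',pix2w('top',284,203,95))
```

```text
screws [560.54424512 -27.99367869 123.        ] [ 566.18544655 -118.27679593  123.        ] [ 471.26299012 -124.38382834  123.        ] ctr [515.90361762 -76.18875351 123.        ] H [515.63216991 -76.88004276 123.        ]
yaw 0.06424851725144518 0.062402333011313045
scene [ 470.63211473 -123.35909472  123.        ] [ 565.26157307 -117.44186735  123.        ] [557.98531316 -27.52666937 123.        ] [514.30871395 -75.44288204 123.        ] 0.06244919147837448
knob top [471.67935755 -41.58304542 192.        ] scene [476.06668531 -42.81136912 190.        ]
pred knob [467.49455736 -40.22261827]
mug [ 447.48592422 -254.04710759   75.        ] noz [ 634.98723309 -234.86067267    0.        ] jar [551.77259844 106.50882851  95.        ]
```

Request:
{"op": "servo_tool", "data": {"targets": [[[7,31,2,0,0,-0.11,0],[7,31,2,0,0,-0.11,0],[7,31,2,0,0,-0.11,0],[7,31,2,0,0,0,0],[7,31,2,0,0,0,0],[7,31,2,0,0,0,0],[7,31,2,0,0,0,0],[7,31,2,0,0,0,0],[7,31,2,0,0,0,0],[7,31,2,0,0,0,0]]], "grip_force": 10}}

```text
time: 1.53
tcp_pos: [347.0, -358.6, 238.9]
orientation: [3.141, -0.0, 0.062]
wrist_force: [0.4, 0.4, 0.4]
gripper_width: 30.9
finger_force: 0.0
```

Request:
{"op": "servo_tool", "data": {"targets": [[[8,31,2,0,0,0,0],[8,31,2,0,0,0,0],[8,31,2,0,0,0,0],[8,31,2,0,0,0,0],[8,31,2,0,0,0,0],[8,31,2,0,0,0,0],[8,31,2,0,0,0,0],[8,31,2,0,0,0,0],[8,31,2,0,0,0,0],[8,31,2,0,0,0,0]]]}}

```text
time: 2.37
tcp_pos: [427.1, -48.5, 259.1]
orientation: [3.141, -0.001, 0.062]
wrist_force: [0.5, -0.3, 0.5]
gripper_width: 0.2
finger_force: 0.0
```

Request:
{"op": "servo_tool", "data": {"targets": [[[0,5,0,0,0,0,0],[0,0,0,0,0,0,0],[0,0,0,0,0,0,0]]]}}

```text
time: 2.62
tcp_pos: [426.6, -45.5, 258.6]
orientation: [3.141, 0.0, 0.062]
wrist_force: [-0.9, -1.1, 0.1]
gripper_width: 0.3
finger_force: 0.0
```

Request:
{"op": "servo_tool", "data": {"targets": [[[0,2,-20,0,0,0,0],[0,0,-20,0,0,0,0],[0,0,-20,0,0,0,0],[0,0,-20,0,0,0,0],[0,0,0,0,0,0,0],[3,0.2,0,0,0,0,0],[3,0.2,0,0,0,0,0],[3,0.2,0,0,0,0,0]]]}}

```text
time: 3.28
tcp_pos: [436.8, -43.0, 179.7]
orientation: [3.141, -0.002, 0.061]
wrist_force: [1.0, -0.8, 0.3]
gripper_width: 0.3
finger_force: 0.0
```

Run:
```python
from h import *
import cv2
im=viewer.grab_frame('scene')[:,:,::-1]
s=env.observe(); print(s['tcp_pos'],s['wrist_force'])
print(viewer.search_frame('scene','knob')[:2])
print('tcp px',w2pix('scene',s['tcp_pos']))
cv2.imwrite('pics/s1.png',cv2.convertScaleAbs(cv2.resize(im[60:260,180:380],None,fx=3,fy=3,interpolation=2),alpha=1.6))
```

```text
[437.58521725 -42.78825727 179.74904336] [ 0.71604365 -0.42882256  0.5063977 ]
[{'position': [482.4, -46.9, 195.1], 'p': 0.9}, {'position': [568.9, 102.1, 75.7], 'p': 0.42}]
tcp px (np.float64(263.4551956496814), np.float64(159.8832232388978))
```

View pics/s1.png

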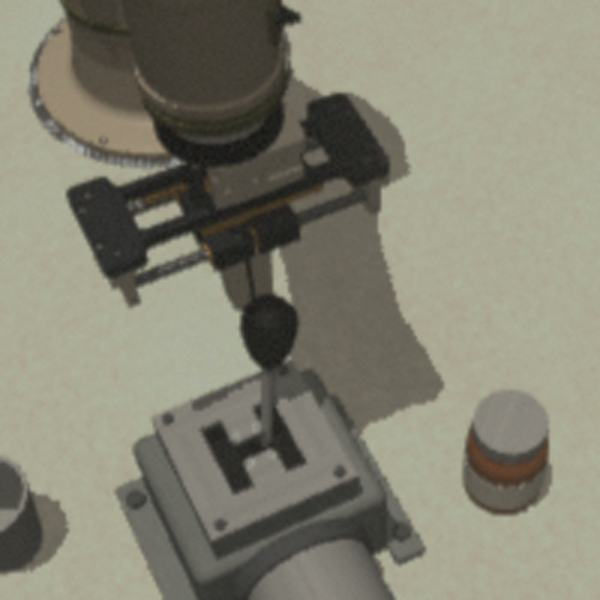

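Request:
{"op": "servo_tool", "data": {"targets": [[[2,0.1,0,0,0,0,0],[2,0.1,0,0,0,0,0],[2,0.1,0,0,0,0,0]]]}}

```text
time: 3.63
tcp_pos: [442.0, -42.1, 178.9]
orientation: [3.142, -0.0, 0.062]
wrist_force: [-2.0, 0.4, 0.2]
gripper_width: 0.1
finger_force: 0.7
```

Request:
{"op": "servo_tool", "data": {"targets": [[[2,0.1,0,0,0,0,0],[2,0.1,0,0,0,0,0]]]}}

```text
time: 3.8
tcp_pos: [444.9, -41.9, 178.5]
orientation: [-3.142, 0.002, 0.062]
wrist_force: [-4.0, 0.1, 2.7]
gripper_width: 0.4
finger_force: 2.1
```

Request:
{"op": "servo_tool", "data": {"targets": [[[2,0.1,0,0,0,0,0],[2,0.1,0,0,0,0,0]]]}}

```text
time: 3.97
tcp_pos: [449.4, -41.6, 178.5]
orientation: [-3.141, 0.001, 0.062]
wrist_force: [-3.7, 1.1, 3.0]
gripper_width: 0.6
finger_force: 2.0
```

Request:
{"op": "servo_tool", "data": {"targets": [[[2,0.1,0,0,0,0,0],[2,0.1,0,0,0,0,0]]]}}

```text
time: 4.13
tcp_pos: [453.9, -41.5, 178.6]
orientation: [-3.142, 0.0, 0.062]
wrist_force: [-3.6, 0.6, 3.4]
gripper_width: 0.6
finger_force: 1.9
```

Request:
{"op": "servo_tool", "data": {"targets": [[[3,0.2,0,0,0,0,0],[3,0.2,0,0,0,0,0],[3,0.2,0,0,0,0,0],[3,0.2,0,0,0,0,0],[3,0.2,0,0,0,0,0],[3,0.2,0,0,0,0,0],[3,0.2,0,0,0,0,0],[3,0.2,0,0,0,0,0],[3,0.2,0,0,0,0,0],[0,0,0,0,0,0,0]]]}}

```text
time: 4.97
tcp_pos: [481.7, -39.7, 178.6]
orientation: [-3.142, -0.001, 0.062]
wrist_force: [-2.6, 0.7, 1.7]
gripper_width: 0.4
finger_force: 1.2
```

Request:
{"op": "servo_tool", "data": {"targets": [[[2,0.1,0,0,0,0,0],[0,0,0,0,0,0,0]]]}}

```text
time: 5.13
tcp_pos: [483.1, -39.6, 178.6]
orientation: [-3.142, -0.0, 0.062]
wrist_force: [-0.8, 0.9, 1.5]
gripper_width: 0.5
finger_force: 1.3
```

Run:
```python
from h import *
import cv2
im=viewer.grab_frame('scene')[:,:,::-1]
s=env.observe(); print(s['tcp_pos'],s['wrist_force'])
print(viewer.search_frame('scene','knob')[:2])
for p in [(515,-76,123),(512.5,-37,195),(513.7,-56,123)]: print(w2pix('scene',p))
cv2.imwrite('pics/s2.png',cv2.convertScaleAbs(cv2.resize(im[120:250,210:350],None,fx=4,fy=4,interpolation=2),alpha=1.6))
```

```text
[482.93394772 -39.67133325 178.56238387] [-2.26522006  0.91837324  0.94318333]
[{'position': [516.3, -44.6, 207.4], 'p': 0.86}]
(np.float64(263.9217345913838), np.float64(208.25494220606757))
(np.float64(278.27819177850336), np.float64(182.2828589692013))
(np.float64(272.6113075922557), np.float64(204.53123882289924))
```

View pics/s2.png

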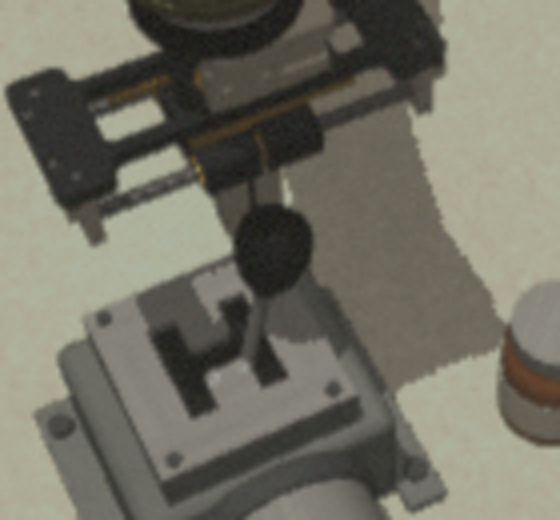

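Request:
{"op": "servo_tool", "data": {"targets": [[[2,0.1,0,0,0,0,0],[0,0,0,0,0,0,0],[-8,0,0,0,0,0,0],[-8,0,0,0,0,0,0],[-8,0,0,0,0,0,0],[-2,18,0,0,0,0,0],[-1,18,0,0,0,0,0],[-1,18,0,0,0,0,0],[0,0,0,0,0,0,0]]]}}

```text
time: 5.98
tcp_pos: [456.3, 17.3, 178.8]
orientation: [-3.14, -0.001, 0.065]
wrist_force: [0.4, 0.2, 0.6]
gripper_width: 0.5
finger_force: 0.0
```

Request:
{"op": "servo_tool", "data": {"targets": [[[13,1,2,0,0,0,0],[13,0,2,0,0,0,0],[13,0,2,0,0,0,0],[13,0,0,0,0,0,0],[0,0,0,0,0,0,0],[0,0,0,0,0,0,0]]]}}

```text
time: 6.48
tcp_pos: [508.4, 14.8, 184.4]
orientation: [3.141, 0.0, 0.061]
wrist_force: [-0.3, 0.5, 0.2]
gripper_width: 0.7
finger_force: 0.0
```

Run:
```python
from h import *
import cv2
s=env.observe(); print(s['time'],s['tcp_pos'],s['wrist_force'])
for c in ['scene','top']:
    im=viewer.grab_frame(c)[:,:,::-1]
    print(c,viewer.search_frame(c,'knob')[:2], w2pix(c,(512.5,-37,197)))
    a=im[120:250,210:350] if c=='scene' else im[150:280,300:440]
    a=cv2.convertScaleAbs(cv2.resize(a,None,fx=2.8,fy=2.8,interpolation=2),alpha=1.6)
    o=a if c=='scene' else np.hstack([o,a])
cv2.imwrite('pics/s3.png',o)
```

```text
6.4833 [508.39107277  14.76432047 184.44987255] [-0.34622581  0.49014838  0.19662765]
scene [{'position': [519.3, -44.1, 204.7], 'p': 0.64}] (np.float64(278.20324226101513), np.float64(181.72167329824052))
top [] (np.float64(359.0867350144082), np.float64(218.57168555140981))
```

View pics/s3.png

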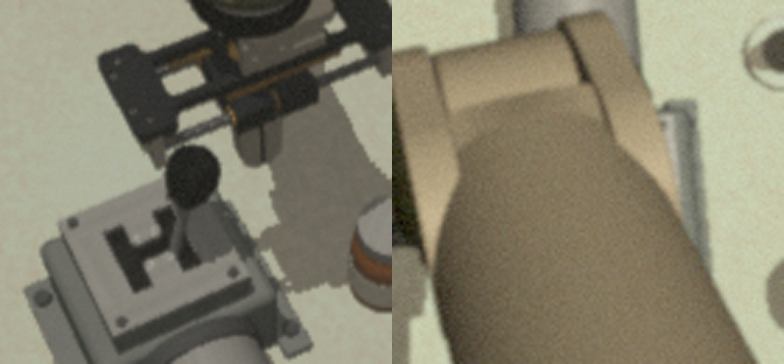

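Request:
{"op": "servo_tool", "data": {"targets": [[[3,-3,0,0,0,0,0],[0.2,-3,0,0,0,0,0],[0.2,-3,0,0,0,0,0]]]}}

```text
time: 6.93
tcp_pos: [512.3, 6.1, 184.7]
orientation: [3.142, -0.0, 0.062]
wrist_force: [-0.1, -0.3, -0.3]
gripper_width: 0.1
finger_force: 0.0
```

Request:
{"op": "servo_tool", "data": {"targets": [[[0.1,-2,0,0,0,0,0],[0.1,-2,0,0,0,0,0]]]}}

```text
time: 7.1
tcp_pos: [512.4, 2.0, 184.6]
orientation: [3.142, 0.0, 0.061]
wrist_force: [0.6, 0.2, 0.7]
gripper_width: 0.4
finger_force: 0.0
```

Request:
{"op": "servo_tool", "data": {"targets": [[[0.1,-2,0,0,0,0,0],[0.1,-2,0,0,0,0,0]]]}}

```text
time: 7.27
tcp_pos: [512.6, -1.8, 184.6]
orientation: [-3.142, 0.0, 0.062]
wrist_force: [1.0, 2.3, 1.7]
gripper_width: 0.5
finger_force: 0.9
```

Request:
{"op": "servo_tool", "data": {"targets": [[[0.1,-2,0,0,0,0,0],[0.1,-2,0,0,0,0,0]]]}}

```text
time: 7.43
tcp_pos: [513.0, -5.0, 184.8]
orientation: [-3.141, -0.0, 0.062]
wrist_force: [-0.9, 3.8, 2.3]
gripper_width: 0.3
finger_force: 1.9
```

Request:
{"op": "servo_tool", "data": {"targets": [[[0.1,-2,0,0,0,0,0],[0.1,-2,0,0,0,0,0]]]}}

```text
time: 7.6
tcp_pos: [513.2, -9.3, 184.8]
orientation: [-3.141, -0.0, 0.062]
wrist_force: [1.0, 3.6, 1.7]
gripper_width: 0.3
finger_force: 1.7
```

Request:
{"op": "servo_tool", "data": {"targets": [[[0.2,-3,0,0,0,0,0],[0.2,-3,0,0,0,0,0],[0.2,-3,0,0,0,0,0],[0.2,-3,0,0,0,0,0],[0.2,-3,0,0,0,0,0],[0.2,-3,0,0,0,0,0],[0.2,-3,0,0,0,0,0],[0.2,-3,0,0,0,0,0],[0.2,-3,0,0,0,0,0],[0.2,-3,0,0,0,0,0]]]}}

```text
time: 8.43
tcp_pos: [515.0, -39.9, 184.6]
orientation: [3.142, 0.0, 0.062]
wrist_force: [-0.3, 1.6, 1.7]
gripper_width: 0.2
finger_force: 1.3
```

Request:
{"op": "servo_tool", "data": {"targets": [[[0.2,-3,0,0,0,0,0],[0.2,-3,0,0,0,0,0],[0.2,-3,0,0,0,0,0],[0.2,-3,0,0,0,0,0],[0.2,-3,0,0,0,0,0],[0.2,-3,0,0,0,0,0],[0.2,-3,0,0,0,0,0],[0.2,-3,0,0,0,0,0],[0.2,-3,0,0,0,0,0],[0,0,0,0,0,0,0]]]}}

```text
time: 9.27
tcp_pos: [516.8, -67.4, 184.5]
orientation: [3.141, 0.0, 0.061]
wrist_force: [1.0, 2.0, 0.4]
gripper_width: 0.5
finger_force: 0.8
```

Run:
```python
from h import *
import cv2
s=env.observe(); print(s['time'],s['tcp_pos'],s['wrist_force'])
im=viewer.grab_frame('scene')[:,:,::-1]
for y in (-28,-39):
  for x in (-8,0,8):
    u=w2pix('scene',(515+x-.063*y,-76+y+.063*x,196)); print(x,y,(u[0]-210)*4,(u[1]-120)*4)
print(viewer.search_frame('scene','knob')[:1])
cv2.imwrite('pics/s4.png',cv2.convertScaleAbs(cv2.resize(im[120:250,210:350],None,fx=4,fy=4,interpolation=2),alpha=1.6))
```

```text
9.2667 [516.75547777 -67.37814501 184.51880076] [0.98422603 1.99587092 0.39007341]
-8 -28 140.66713395179568 287.7913273411132
0 -28 146.9407165065137 300.2176803516569
8 -28 153.26967452275585 312.75371790480756
-8 -39 119.5579383019599 296.4734579604078
0 -39 125.75924329921008 308.97925304505384
8 -39 132.01546792003433 321.59580119842474
[{'position': [528.7, -99.8, 210.4], 'p': 0.9}]
```

View pics/s4.png

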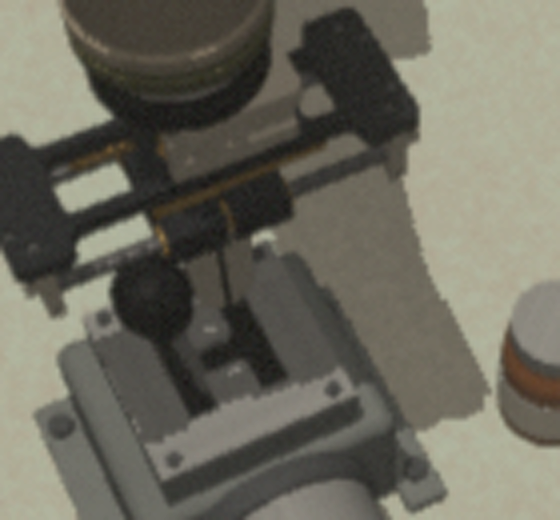

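Request:
{"op": "servo_tool", "data": {"targets": [[[0.2,-3,0,0,0,0,0],[0.2,-3,0,0,0,0,0],[0.1,-2,0,0,0,0,0],[0,0,0,0,0,0,0]]]}}

```text
time: 9.7
tcp_pos: [517.2, -75.1, 184.5]
orientation: [3.141, 0.0, 0.061]
wrist_force: [-0.4, 2.0, -0.4]
gripper_width: 0.2
finger_force: 0.8
```

Request:
{"op": "servo_tool", "data": {"targets": [[[0.1,-2,0,0,0,0,0],[0,0,0,0,0,0,0]]]}}

```text
time: 9.87
tcp_pos: [517.3, -76.8, 184.5]
orientation: [3.142, 0.0, 0.062]
wrist_force: [-0.1, 2.2, -0.7]
gripper_width: 0.6
finger_force: 0.9
```

Request:
{"op": "servo_tool", "data": {"targets": [[[0.1,-1,0,0,0,0,0],[0,0,0,0,0,0,0],[0,7,0,0,0,0,0],[0,8,0,0,0,0,0],[-16,0,0,0,0,0,0],[-16,0,-2,0,0,0,0],[-16,0,-2,0,0,0,0],[0,-18,0,0,0,0,0],[2,-18,0,0,0,0,0],[2,-18,0,0,0,0,0]]]}}

```text
time: 10.7
tcp_pos: [473.6, -116.3, 180.9]
orientation: [3.141, -0.0, 0.064]
wrist_force: [-0.1, -0.8, 0.2]
gripper_width: 0.5
finger_force: 0.0
```

Run:
```python
from h import *
import cv2
s=env.observe(); print(s['time'],s['tcp_pos'],s['wrist_force'])
im=viewer.grab_frame('scene')[:,:,::-1]
print(viewer.search_frame('scene','knob')[:1])
cv2.imwrite('pics/s5.png',cv2.convertScaleAbs(cv2.resize(im[120:250,210:350],None,fx=4,fy=4,interpolation=2),alpha=1.6))
```

```text
10.7 [ 473.60181829 -116.27420731  180.90614725] [-0.06652364 -0.75797092  0.20443629]
[{'position': [524.7, -107.8, 206.0], 'p': 0.77}]
```

View pics/s5.png

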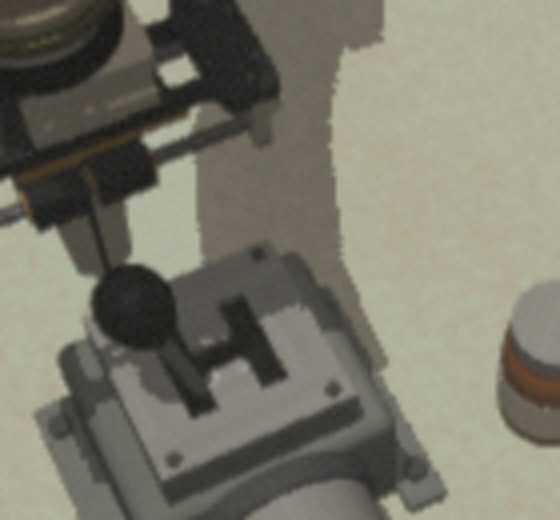

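Request:
{"op": "servo_tool", "data": {"targets": [[[4,0.2,0,0,0,0,0],[3,0.2,0,0,0,0,0],[3,0.2,0,0,0,0,0],[3,0.2,0,0,0,0,0],[3,0.2,0,0,0,0,0],[3,0.2,0,0,0,0,0],[3,0.2,0,0,0,0,0]]]}}

```text
time: 11.38
tcp_pos: [495.2, -114.8, 180.5]
orientation: [-3.141, 0.001, 0.062]
wrist_force: [-2.8, -0.6, 2.2]
gripper_width: 0.6
finger_force: 1.3
```

Request:
{"op": "servo_tool", "data": {"targets": [[[3,0.2,0,0,0,0,0],[3,0.2,0,0,0,0,0],[3,0.2,0,0,0,0,0]]]}}

```text
time: 11.63
tcp_pos: [504.7, -114.5, 180.6]
orientation: [-3.141, 0.0, 0.062]
wrist_force: [-2.2, 0.8, 2.6]
gripper_width: 0.8
finger_force: 1.3
```

Request:
{"op": "servo_tool", "data": {"targets": [[[3,0.2,0,0,0,0,0],[3,0.2,0,0,0,0,0],[3,0.2,0,0,0,0,0]]]}}

```text
time: 11.88
tcp_pos: [513.8, -113.9, 180.6]
orientation: [-3.142, 0.0, 0.062]
wrist_force: [-2.2, 0.0, 1.8]
gripper_width: 0.3
finger_force: 1.2
```

Request:
{"op": "servo_tool", "data": {"targets": [[[3,0.2,0,0,0,0,0],[3,0.2,0,0,0,0,0],[3,0.2,0,0,0,0,0],[2,0.1,0,0,0,0,0],[2,0.1,0,0,0,0,0]]]}}

```text
time: 12.3
tcp_pos: [526.6, -113.1, 180.4]
orientation: [-3.142, 0.001, 0.062]
wrist_force: [-2.3, 0.9, -1.0]
gripper_width: 0.5
finger_force: 1.2
```

Request:
{"op": "servo_tool", "data": {"targets": [[[2,0.1,0,0,0,0,0],[2,0.1,0,0,0,0,0],[0,0,0,0,0,0,0]]]}}

```text
time: 12.55
tcp_pos: [530.9, -113.0, 180.6]
orientation: [3.142, -0.0, 0.062]
wrist_force: [-2.5, 0.9, -1.5]
gripper_width: 0.8
finger_force: 1.1
```

Request:
{"op": "servo_tool", "data": {"targets": [[[2,0.1,0,0,0,0,0],[2,0.1,0,0,0,0,0],[0,0,0,0,0,0,0]]]}}

```text
time: 12.8
tcp_pos: [535.0, -112.9, 180.7]
orientation: [3.141, -0.0, 0.062]
wrist_force: [-1.6, 0.7, -0.8]
gripper_width: 0.5
finger_force: 1.1
```

Request:
{"op": "servo_tool", "data": {"targets": [[[1.5,0.1,0,0,0,0,0],[1.5,0.1,0,0,0,0,0],[0,0,0,0,0,0,0]]]}}

```text
time: 13.05
tcp_pos: [537.3, -112.6, 180.4]
orientation: [-3.142, 0.001, 0.062]
wrist_force: [-4.2, -0.1, -1.8]
gripper_width: 0.4
finger_force: 1.9
```

Request:
{"op": "servo_tool", "data": {"targets": [[[1.5,0.1,0,0,0,0,0],[0,0,0,0,0,0,0]]]}}

```text
time: 13.22
tcp_pos: [538.3, -112.5, 180.3]
orientation: [-3.141, 0.002, 0.062]
wrist_force: [-4.7, 0.6, -2.6]
gripper_width: 0.6
finger_force: 2.6
```

Request:
{"op": "servo_tool", "data": {"targets": [[[1.5,0.1,0,0,0,0,0],[0,0,0,0,0,0,0]]]}}

```text
time: 13.38
tcp_pos: [539.3, -112.4, 180.1]
orientation: [-3.141, 0.003, 0.062]
wrist_force: [-6.5, -0.4, -3.0]
gripper_width: 0.6
finger_force: 3.1
```

Request:
{"op": "servo_tool", "data": {"targets": [[[1.5,0.1,0,0,0,0,0],[0,0,0,0,0,0,0]]]}}

```text
time: 13.55
tcp_pos: [540.3, -112.3, 179.9]
orientation: [-3.141, 0.004, 0.062]
wrist_force: [-7.4, -0.6, -2.3]
gripper_width: 0.6
finger_force: 3.6
```

Request:
{"op": "servo_tool", "data": {"targets": [[[1.5,0.1,0,0,0,0,0],[0,0,0,0,0,0,0],[0,0,0,0,0,0,0]]]}}

```text
time: 13.8
tcp_pos: [541.1, -112.2, 179.8]
orientation: [-3.141, 0.005, 0.062]
wrist_force: [-7.7, 0.9, -2.2]
gripper_width: 0.5
finger_force: 4.1
```

Request:
{"op": "servo_tool", "data": {"targets": [[[-3,0,0,0,0,0,0],[-5,0,0,0,0,0,0],[-15,0,0,0,0,0,0],[-20,0,0,0,0,0,0],[-20,0,10,0,0,0,0],[-15,0,25,0,0,0,0],[0,0,30,0,0,0,0],[0,-20,15,0,0,0,0],[-4,-30,0,0,0,0,0],[-4,-30,0,0,0,0,0]]]}}

```text
time: 14.63
tcp_pos: [459.9, -193.0, 263.1]
orientation: [3.139, -0.007, 0.064]
wrist_force: [-0.3, -1.1, -0.4]
gripper_width: 0.2
finger_force: 0.0
```

Request:
{"op": "servo_tool", "data": {"targets": [[[-5,-35,0,0,0,0,0],[-5,-35,0,0,0,0,0],[-5,-35,0,0,0,0,0],[-5,-35,0,0,0,0,0],[-5,-35,0,0,0,0,0],[-5,-35,0,0,0,0,0],[-5,-35,0,0,0,0,0],[-5,-35,0,0,0,0,0],[0,0,0,0,0,0,0],[0,0,0,0,0,0,0]]]}}

```text
time: 15.47
tcp_pos: [417.5, -474.9, 260.9]
orientation: [3.139, -0.002, 0.058]
wrist_force: [0.4, 0.8, 0.6]
gripper_width: 0.6
finger_force: 0.0
```

Run:
```python
from h import *
import cv2
s=env.observe(); print(s['time'],s['tcp_pos'],s['wrist_force'])
for c in ['scene','top']:
    im=viewer.grab_frame(c)[:,:,::-1]
    for t in ['knob','spice_jar','spare_nozzle','steel_mug']: print(c,t,[np.round(d['position']) for d in viewer.search_frame(c,t)[:1]])
    (x0,y0)=(150,130) if c=='scene' else (260,130)
    a=cv2.convertScaleAbs(cv2.resize(im[y0:y0+190,x0:x0+235],None,fx=1.7,fy=1.7,interpolation=2) if 0 else cv2.resize(im[y0+10:y0+160,x0:x0+230],None,fx=1.7,fy=1.7,interpolation=2),alpha=1.6)
    u=w2pix(c,(515+46+2.4,-76-39+2.9,190)); print('pred px',(u[0]-x0)*1.7,(u[1]-y0-10)*1.7)
    o=a if c=='scene' else np.hstack([o,a])
cv2.imwrite('pics/s6.png',o)
```

```text
15.4667 [ 417.45697153 -474.91335036  260.92986709] [0.38346474 0.80351121 0.56959955]
scene knob [array([ 574., -107.,  205.])]
scene spice_jar [array([571., 101.,  75.])]
scene spare_nozzle [array([ 649., -239.,   31.])]
scene steel_mug [array([ 437., -268.,   45.])]
pred px 171.75331855680187 131.3821139515291
top knob [array([ 562., -100.,  204.])]
top spice_jar [array([546., 107.,  96.])]
top spare_nozzle [array([ 636., -233.,   30.])]
top steel_mug [array([ 447., -281.,   39.])]
pred px 235.69383980998745 87.60336706692624
```

View pics/s6.png

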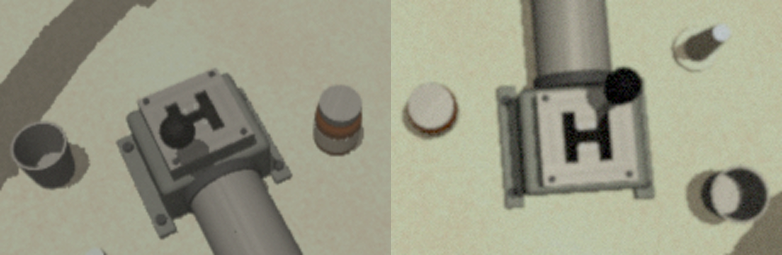

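```bash
python3 -c "
from rig import close_job
print(close_job())"
```

```text
the job is handed in; nothing more can be done
None
```

The gearstick is home in third: I pushed it with closed fingertips out of second, across the channel and forward to the stop without entering fourth, the jar, nozzle and mug show in the same places in the last pictures, the hand is clear, and the job was handed in at about 16 s.

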